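# Tighten a clamp-lid pot's wing nuts by quarter turns in order

## Task

The lid of the small pot is held by three slack wing nuts. Starting with the nut over the long handle and going round clockwise as seen from above, turn each nut clockwise until you feel it bite and then one quarter turn more, no less and no further, finishing each nut before you tighten the next. Be gentle: do not lean on the pot or its lid, do not overtighten, and leave everything else standing where it is.

Things in the scene. Friction and masses are not known exactly. Their poses are not given: they have to be found in the camera images.
- pot: low aluminium pot 150 mm across, steel lid with three nuts, fixed; origin: centre of its underside, z up. Long black-gripped handle along its -y (to 190 mm out, 34 mm up). Nuts on an 85 mm radius, 120 degrees apart: nut 1 over the handle, then clockwise from above 2 and 3. Lid rim 61 mm, lid knob 86 mm above the worktop. All nuts: clockwise from above tightens; they do not rise or sink.
- nut_1_grip (a point): Nut 1, over the long handle. Steel wing nut: upright flat tab 52 mm long (x axis), 10 mm thick (y axis: squeeze here), 28 mm high, may start at any yaw. Point: tab centre, on the vertical turning axis, 86 mm above the worktop; tab top 14 mm above it, hub shoulder 13 mm below it, lid lug 24 mm below it.
- nut_2_grip (a point): Nut 2, next clockwise (from above) after nut 1, same shape. Every nut spins almost freely (0.03 N m) for its own unknown part of a quarter turn until it bites; there the resistance jumps to about 0.5 N m (0.2 while you pause) and climbs slightly from there. Hold firmly (40 N or more). It stays where it is left. The bite can only be felt, not seen.
- nut_3_grip (a point): Nut 3, the last, next clockwise after nut 2: same shape and behaviour, with its own bite. (The rules' seat_1, seat_2, seat_3 are how far nut 1, 2, 3 has been turned past its bite, in rad; no reading of them is given.)
- shaker_center (a point): bystander: glass shaker 41 mm across, 75 mm tall, standing by the pot on the side away from the handle; point at its centre
- pill_bottle_center (a point): bystander: small capped bottle 37 mm across, 64 mm tall, beside the shaker; point at its centre
- mug_center (a point): bystander: spotted mug 92 mm across, 93 mm tall, farther left; point at its centre. (Wall cabinets hang over the back of the worktop, from 0.46 m up and from about 0.56 m ahead of the robot, door knobs included: keep the wrist and arm clear of them.)

How it is judged (in metres and radians):
On the way, in this order (a step that is already met when the one before it is completed fails the run):
1. nut 1 (over the handle) is a quarter turn past its bite, nuts 2 and 3 not yet tightened (value of joint seat_1 between 1.35 and 1.79 rad and value of joint each of seat_2, seat_3 below 0.1 rad), for 0.2 s.
2. nut 2 is a quarter turn past its bite, nut 3 not yet tightened (value of joint seat_1 between 1.35 and 1.79 rad and value of joint seat_2 between 1.35 and 1.79 rad and value of joint seat_3 below 0.1 rad), for 0.2 s.
3. nut 3 is a quarter turn past its bite (value of joint seat_1 between 1.35 and 1.79 rad and value of joint seat_2 between 1.35 and 1.79 rad and value of joint seat_3 between 1.35 and 1.79 rad), for 0.2 s.
At the end, for the whole second after the job is handed in: Each of the three nuts is one quarter turn (90 degrees, within 12.5) past the point where it bit, and the shaker, the small bottle and the mug stand upright within 30 mm of where they were (all of step 3 and distance of each of shaker_center, pill_bottle_center, mug_center from where it was at the start of the episode below 0.03 m and angle between each of shaker_center, pill_bottle_center, mug_center's own z axis and vertical below 0.3 rad); the robot touches nothing.
It fails at once if a nut is overtightened: more than 102 degrees past its bite (value of joint any of seat_1, seat_2, seat_3 above 1.79 rad).
It fails at once if the robot presses on the pot, its lid or handle with more than 20 N (contact force between any of the fingers, the arm and pot above 20 N).
It fails at once if the shaker, small bottle or mug is knocked over (angle between any of shaker_center, pill_bottle_center, mug_center's own z axis and vertical above 0.6 rad).
It also fails if it takes over 72 s, if anything falls off the work surface, if the arm or the gripper's body presses on something with over 40 N, if the wrist force passes 120 N, or if a joint passes its speed limit or range.

## Robot

A 6-joint arm with a two-finger parallel gripper is mounted at the origin on a cart in front of the work surface, level with it; the furniture and walls round the work are solid. World frame = base frame: x ahead of the robot, y to its left, z up, the work surface at z = 0. Lengths are in mm, angles in rad, forces in N, time in s.
With the tool pointing down it reaches from about 300 to 750 mm from the base axis. Payload 8.5 kg.
Tool frame: the origin (TCP) lies at the very end of the fingers, on their centre line; the grasp point (between the pads) lies r.grip_depth behind it (r.grip_depth is the distance from the TCP to the grasp point, in mm); z points along the fingers, y is the direction in which the jaws open and shut (so a half turn about z gives the same grasp; the last joint's range is limited). The gripper opens to 85 mm and grips with 20 to 120 N. Pads are 22 mm wide; open, the fingers measure 114 mm over their backs; the gripper's body (76 mm by 85 mm) begins 54 mm behind the grasp point. The pads swing forward as they close: fully open they stand 13 mm farther back than shut.
Start: joints at [1.107, 0.381, 1.297, -0, 1.464, -0.215], TCP at [135.425, 533.048, 231.322] pointing down, gripper open.
Joint ranges: [-3.11, 3.11], [-0.89, 2.33], [0.22, 2.48], [-1.42, 4.56], [0.17, 2.85], [-2.88, 2.88]. Speed limits (rad/s): [2.39, 2.39, 3.14, 3.14, 3.14, 3.14].

## Interface

Orientations are given as a unit quaternion [x, y, z, w].
In Python, from bench import r, optics, ticket gives the robot as it stands.
- The arm moves only by the shell command python3 -m pendant 'ROWS'. ROWS is JSON, a list of rows, each a list of 5 numbers: the closure, from 0 (fully open) to 1 (shut), then the shift along the tool's x, y, z in cm, then the turn about the tool's z in rad. In form: [[grip, x, y, z, yaw], ...]. A call has exactly 10 rows; each row is the pose to reach, as a shift and turn from the pose measured when the call began, along the tool's axes at that moment; what a row does not reach only later rows make up. A row lasts 1/10 s, in which the tool goes at most 50 mm and 8.59 degrees, less where a joint would pass 70% of its speed; a pose out of reach is approached as far as the arm can. A call with a gripper value outside its range is refused whole. The fingers move at their own pace and stop on an object; the grip force is fixed at half the most. Time passes only in rows, so rows that repeat a pose let the fingers close, or fill a call up. It gives the time, the measured TCP pose, the force and the opening at its end, in the units of the state.
- r.read_state(): the state, without advancing time (a new reading comes with each control period).
- optics.grab_frame(name): name is "scene" or "side" or "wrist"; returns the picture (420x560x3 uint8, red, green, blue); there is no depth.
- optics.camera_model(name): a dict with "K" (3x3 intrinsics, pixels), "T" (4x4, takes a point from camera to world coordinates). Camera axes: x right, y down, z forward; pixel columns grow to the right and rows downward; lengths in mm; the calibration is good to about 2 mm. A picture is of the moment at which its call begins: read the wrist's pose just before it. camera_model takes no time and is no camera call; for the wrist camera it gives the pose at the moment of the call.
- ticket.close_job(): hands the job in, once; it reports no verdict.
The state is a dict: "time": time; "qpos": joint angles; "joint_velocities": joint speeds; "effort": joint torques, N m; "eef_pos": TCP position; "ee_rot": TCP orientation; "wrist_force": force on the tool from outside, world axes, zero at the start; "wrist_torque": the same for the moment, N m; "width": finger opening in mm.
Only numpy, scipy, OpenCV 4.12 (cv2) and the standard library are available. Lean on these libraries where they do the work, as an engineer would, in place of code of your own. Each camera call takes 0.05 s, during which the arm holds its last target.

## Working session

There is one attempt and no reset: what is moved stays moved. The work goes in short steps, Python scripts to look and compute and a shell command to move; the robot and the scene stay as the last step left them, time stands still between calls to the robot, and variables do not carry over. Pictures are saved under pics/ and viewed, and the job is handed in when it is done.

```bash
ls; mkdir -p pics
python3 - <<'E'
from bench import r,optics,ticket
import cv2,numpy as np
print(r.read_state(), r.grip_depth)
for n in ["scene","side","wrist"]:
    m=optics.camera_model(n); print(n,np.round(m["K"],1).tolist(),np.round(m["T"],3).tolist())
    cv2.imwrite(f"pics/{n}0.png",optics.grab_frame(n)[:,:,::-1])
E
```

```text
pics
{'time': 0.0, 'qpos': array([ 1.10672278e+00,  3.81177180e-01,  1.29826524e+00, -1.23084877e-05,
        1.46356103e+00, -2.15283419e-01]), 'joint_velocities': array([ 0.00011259, -0.0006497 ,  0.00019663,  0.00034437,  0.00179143,
        0.00146175]), 'effort': array([ 1.41328451e-04, -4.48465204e+01, -2.31287527e+01, -1.83239522e-04,
        4.65965059e-03,  5.51086123e-05]), 'eef_pos': array([135.29194596, 532.80334833, 230.72036254]), 'ee_rot': array([ 1.24073806e-01,  9.92272741e-01, -6.67129597e-04, -2.29257828e-04]), 'wrist_force': array([ 0.12235204,  0.6374642 , -0.45907245]), 'wrist_torque': array([-0.01048382,  0.00732041, -0.01111159]), 'width': 85.4973209498485} 18.700000000000003
scene [[543.4, 0.0, 280.3], [0.0, 543.4, 212.1], [0.0, 0.0, 1.0]] [[0.84, -0.288, 0.461, -34.874], [-0.543, -0.441, 0.714, -893.792], [-0.002, -0.85, -0.527, 724.636], [0.0, 0.0, 0.0, 1.0]]
side [[488.4, 0.0, 285.6], [0.0, 488.4, 213.0], [0.0, 0.0, 1.0]] [[0.994, -0.046, 0.1, 385.314], [-0.108, -0.576, 0.81, -855.27], [0.02, -0.816, -0.578, 653.959], [0.0, 0.0, 0.0, 1.0]]
wrist [[321.8, 0.0, 283.1], [0.0, 321.8, 204.7], [0.0, 0.0, 1.0]] [[0.247, 0.935, 0.254, 70.774], [0.969, -0.238, -0.067, 549.685], [-0.002, 0.263, -0.965, 373.251], [0.0, 0.0, 0.0, 1.0]]
```

View pics/scene0.png

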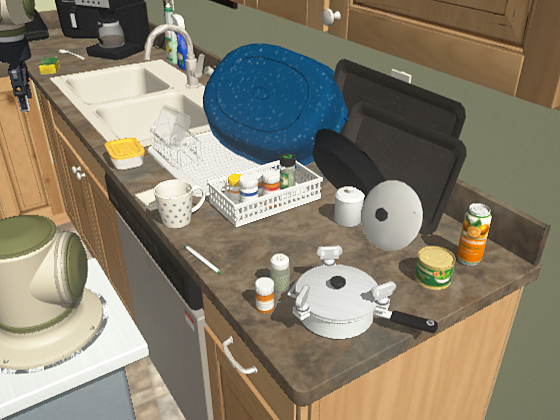

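View pics/side0.png

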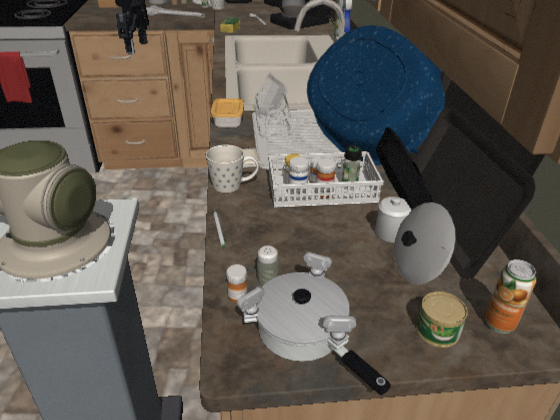

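View pics/wrist0.png

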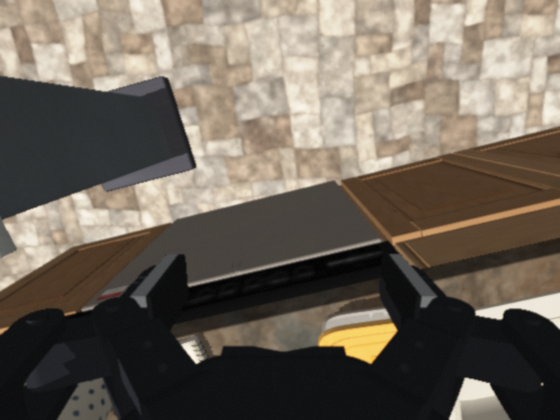

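The pot's knob is at scene (338,282) and side (302,297). The nuts are near scene (329,256), (384,290), (302,303), and side (317,264), (339,326), (252,300). Zooming in on both views.

Run:
```python
import cv2,numpy as np
a=cv2.imread("pics/scene0.png")[235:345,240:445]; b=cv2.imread("pics/side0.png")[240:395,220:395]
cv2.imwrite("pics/za.png",cv2.resize(a,None,fx=3.9,fy=3.9,interpolation=cv2.INTER_CUBIC)); cv2.imwrite("pics/zb.png",cv2.resize(b,None,fx=3.8,fy=3.8,interpolation=cv2.INTER_CUBIC))
```

```text
(no output)
```

View pics/za.png

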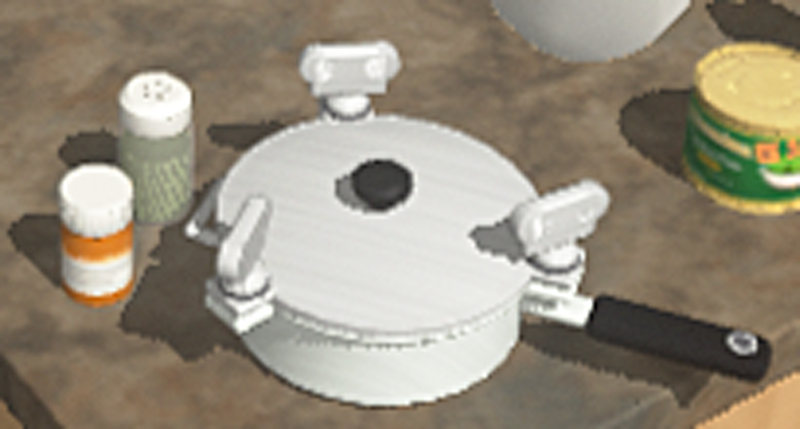

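View pics/zb.png

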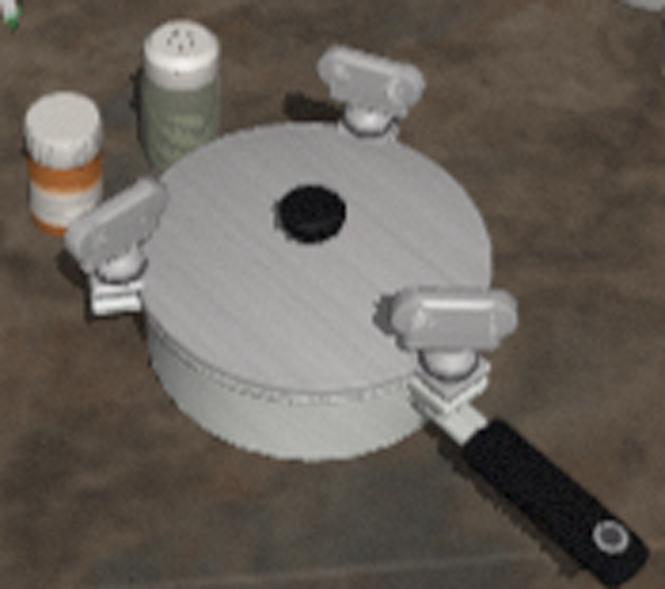

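```bash
cat > h.py <<'E'
import numpy as np
from bench import r,optics,ticket
def ray(n,uv):
    m=optics.camera_model(n);K=np.array(m["K"]);T=np.array(m["T"])
    d=T[:3,:3]@np.linalg.solve(K,[uv[0],uv[1],1.]);return T[:3,3],d/np.linalg.norm(d)
def tri(rs):
    A=sum(np.eye(3)-np.outer(d,d) for o,d in rs);b=sum((np.eye(3)-np.outer(d,d))@o for o,d in rs)
    p=np.linalg.solve(A,b);return p,max(np.linalg.norm(np.cross(p-o,d)) for o,d in rs)
def plane(rr,z): o,d=rr;return o+d*(z-o[2])/d[2]
E
cat > m.py <<'E'
from h import *
za=lambda x,y:((x+.5)/3.9-.5+240,(y+.5)/3.9-.5+235)
zb=lambda x,y:((x+.5)/3.8-.5+220,(y+.5)/3.8-.5+240)
P={'knob':((383,178),(311,210)),'n1':((561,217),(455,317)),'n2':((243,240),(116,223)),'n3':((350,68),(371,78)),
'hole':((741,342),(611,537)),
'n1a':((522,232),(400,315)),'n1b':((602,202),(512,316)),'n2a':((225,262),(72,245)),'n2b':((262,213),(160,200)),'n3a':((308,66),(325,65)),'n3b':((394,69),(418,92)),
'shk':((155,90),(182,40)),'pill':((97,188),(64,112))}
C={}
for k,(a,b) in P.items():
    p,e=tri([ray('scene',za(*a)),ray('side',zb(*b))]);C[k]=p
    print(k,p.round(1),round(e,1), plane(ray('scene',za(*a)),86).round(1)[:2],plane(ray('side',zb(*b)),86).round(1)[:2])
c=(C['n1']+C['n2']+C['n3'])/3;print('c',c)
for n in('n1','n2','n3'):
    d=C[n]-c;v=(C[n+'b']-C[n+'a']);print(n,np.hypot(d[0],d[1]),np.degrees(np.arctan2(d[1],d[0])),'tab',np.linalg.norm(v),np.degrees(np.arctan2(v[1],v[0])))
d=C['hole']-c;print(np.degrees(np.arctan2(d[1],d[0])))
E
python3 m.py
```

```text
knob [ 484.7 -285.8   82.7] 0.9 [ 482.6 -287.7] [ 484.  -290.3]
n1 [ 533.6 -355.8   86.6] 0.0 [ 534.1 -355.3] [ 533.7 -355.3]
n2 [ 400.5 -289.7   86.3] 0.9 [ 401.2 -288.2] [ 400.5 -290.6]
n3 [ 523.4 -208.1   86.3] 0.4 [ 523.4 -208.4] [ 523.5 -207.2]
hole [ 584.2 -429.4   39.7] 0.8 [ 542.7 -459.9] [ 569.1 -462.3]
n1a [ 511.5 -353.5   86.8] 0.5 [ 511.9 -353.6] [ 511.8 -352.2]
n1b [ 556.3 -358.6   87.5] 0.3 [ 557.5 -357.7] [ 556.8 -356.8]
n2a [ 381.6 -303.3   90.6] 2.1 [ 385.7 -296.1] [ 381.5 -301.7]
n2b [ 420.1 -276.8   84.9] 0.4 [ 419.5 -277.3] [ 420.  -278.5]
n3a [ 502.6 -200.3   90.1] 0.4 [ 506.4 -195.2] [ 503.4 -196.1]
n3b [ 543.9 -218.1   84.2] 0.9 [ 541.6 -221.3] [ 543.7 -218.8]
shk [ 439.1 -155.3   72.6] 0.5 [ 429.6 -169.7] [ 437.8 -172.1]
pill [ 380.1 -193.3   62.2] 1.0 [ 364.7 -219.9] [ 380.4 -218.5]
c [ 485.81605851 -284.53605098   86.40637295]
n1 85.79301141959053 -56.1683756769984 tab 45.05133046592384 -6.408367543122546
n2 85.46355764597544 -176.54953792141035 tab 47.062203326092764 34.61932074162121
n3 85.13496440689511 63.83342830241718 tab 45.37607064447779 -23.33636754228377
-55.80038025402346
```

```bash
cat >> h.py <<'E'
from scipy.spatial.transform import Rotation as Ro
def go(p,yawdeg=None):
    s=r.read_state();R=Ro.from_quat(s["ee_rot"]).as_matrix()
    d=R.T@(np.array(p)-s["eef_pos"])/10
    yaw=np.degrees(np.arctan2(R[1,0],R[0,0]))
    print('t',round(s['time'],2),'tcp',s['eef_pos'].round(1),'yaw',yaw.round(2),'tilt',np.degrees(np.arccos(-R[2,2])).round(2),'q6',s['qpos'][5].round(3),'F',s['wrist_force'].round(1),'Tq',s['wrist_torque'].round(3),'w',s['width'].round(1))
    print('shift cm',d.round(2),'turn', None if yawdeg is None else np.radians((yaw-yawdeg+180)%360-180).round(3))
E
python3 -c "
from h import *
go([420,150,231],170); go([533.4,-355.3,160],173.6)
print(plane(ray('side',(425,283)),0),plane(ray('side',(440,340)),0), plane(ray('side',(404,235)),75))"
```

```text
Traceback (most recent call last):
  File "h.py", line 15, in go
    print('t',round(s['time'],2),'tcp',s['eef_pos'].round(1),'yaw',yaw.round(2),'tilt',np.degrees(np.arccos(-R[2,2])).round(2),'q6',s['qpos'][5].round(3),'F',s['wrist_force'].round(1),'Tq',s['wrist_torque'].round(3),'w',s['width'].round(1))
                                                                                                                                                                                                                            ^^^^^^^^^^^^^^^^
AttributeError: 'float' object has no attribute 'round'
```

```bash
sed -i "s/s\['width'\].round(1)/round(s['width'],1)/" h.py
python3 -c "
from h import *
go([420,150,231],170); go([533.4,-355.3,160],173.6)
print(plane(ray('side',(425,283)),0),plane(ray('side',(440,340)),0), plane(ray('side',(404,235)),75))"
```

```text
t 0.15 tcp [135.3 532.9 230.9] yaw 165.75 tilt 0.06 q6 -0.215 F [ 0.5  0.3 -0.2] Tq [ 0.048 -0.003  0.001] w 85.4
shift cm [-3.702e+01 -3.010e+01  1.000e-02] turn -0.074
t 0.15 tcp [135.3 532.9 230.9] yaw 165.75 tilt 0.06 q6 -0.215 F [ 0.5  0.3 -0.2] Tq [ 0.048 -0.003  0.001] w 85.4
shift cm [-60.45 -76.28   7.16] turn -0.137
[ 742.70910066 -193.87293871    0.        ] [ 720.49385276 -332.63394882    0.        ] [ 706.66041093 -135.3135868    75.        ]
```

```bash
python3 -m pendant '[[0,-3.7,-3,0,-0.01],[0,-7.4,-6,0,-0.02],[0,-11.1,-9,0,-0.03],[0,-14.8,-12,0,-0.04],[0,-18.5,-15,0,-0.05],[0,-22.2,-18,0,-0.06],[0,-25.9,-21,0,-0.07],[0,-29.6,-24,0,-0.07],[0,-33.3,-27,0,-0.07],[0,-37,-30,0,-0.07]]'
python3 -c "
from h import *
go([533.4,-355.3,160],173.6)"
```

```text
time: 1.15
eef_pos: [420.8, 149.1, 231.1]
ee_rot: [0.089, 0.996, -0.0, -0.0]
wrist_force: [1.3, 0.8, 0.7]
width: 85.4
t 1.15 tcp [420.8 149.1 231.1] yaw 169.74 tilt 0.06 q6 -1.317 F [1.3 0.8 0.7] Tq [ 0.013 -0.011  0.031] w 85.4
shift cm [-20.07 -47.62   7.15] turn -0.067
```

```bash
python3 -m pendant '[[0,-2,-4.6,0,0],[0,-4,-9.2,0,-0.01],[0,-6,-13.8,0.5,-0.02],[0,-8,-18.4,1,-0.03],[0,-10,-23,1.5,-0.04],[0,-12,-27.6,2,-0.05],[0,-14,-32.2,2.5,-0.06],[0,-16,-37,3.5,-0.067],[0,-18,-42,4.5,-0.067],[0,-20.05,-47.6,5.5,-0.067]]'
python3 - <<'E'
from h import *
import cv2
go([533.4,-355.3,77],173.6)
m=optics.camera_model('wrist')
f=optics.grab_frame('wrist');cv2.imwrite('pics/w1.png',f[:,:,::-1])
K=np.array(m['K']);T=np.linalg.inv(m['T'])
for n,p in dict(n1=(533.4,-355.3,100),n2=(401,-289.7,100),n3=(523.1,-208,100),k=(485.5,-284.5,86)).items():
    c=T[:3,:3]@np.array(p)+T[:3,3];u=K@c;print(n,(u/u[2]).round(1))
E
```

```text
time: 2.15
eef_pos: [529.4, -335.1, 179.5]
ee_rot: [0.056, 0.998, -0.0, -0.0]
wrist_force: [0.4, 0.1, 0.5]
width: 85.7
t 2.15 tcp [ 529.4 -335.1  179.5] yaw 173.58 tilt 0.06 q6 -2.211 F [0.4 0.1 0.5] Tq [ 0.041 -0.036 -0.049] w 85.7
shift cm [-0.63 -1.96 10.25] turn -0.0
n1 [256.1 221.3   1. ]
n2 [333.2   5.1   1. ]
n3 [461.9 185.    1. ]
k [346. 142.   1.]
```

View pics/w1.png

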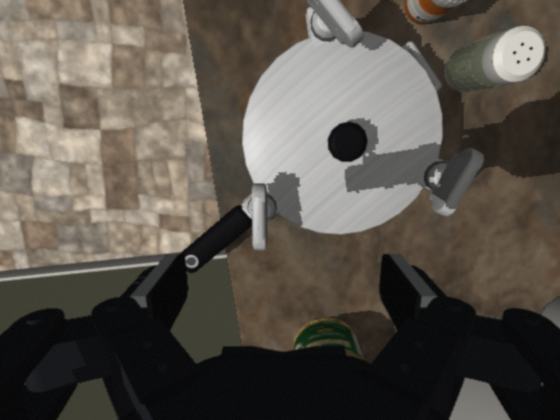

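The wrist view shows nut 1's top edge running (258,186)–(259,249) and the knob at (347,142), which agrees with the prediction to a few pixels. I'll zoom in and measure.

Run:
```python
from h import *
import cv2
f=cv2.imread('pics/w1.png')[170:265,215:315];cv2.imwrite('pics/w1z.png',cv2.resize(f,None,fx=6,fy=6,interpolation=cv2.INTER_CUBIC))
f=cv2.imread('pics/w1.png')[130:230,400:500];cv2.imwrite('pics/w1y.png',cv2.resize(f,None,fx=6,fy=6,interpolation=cv2.INTER_CUBIC))
```

```text
(no output)
```

View pics/w1z.png

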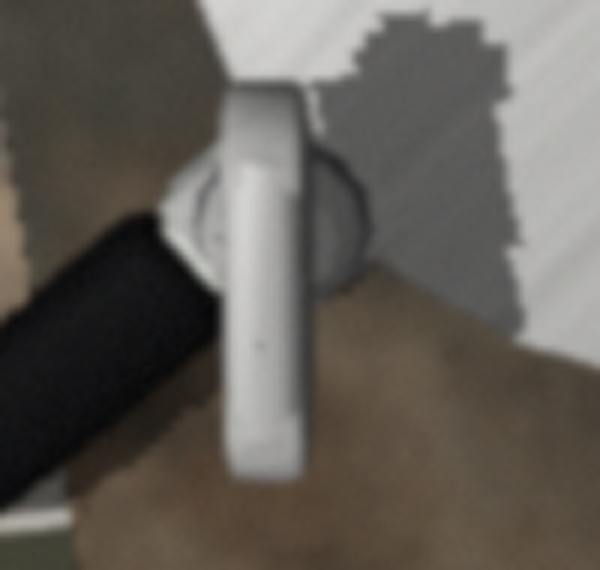

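Run:
```python
from h import *
# arm may have crept since; model at now
go([533,-355,77],173.6)
for z,a,b in [(100,(258.8,197.5),(259,242.5)),(86,(258.8,183.5),(259,249.5)),(92,(258.8,183.5),(259,249.5))]:
    p,q=plane(ray('wrist',a),z),plane(ray('wrist',b),z);v=p-q
    print(z,((p+q)/2).round(1),np.degrees(np.arctan2(v[1],v[0])),np.linalg.norm(v))
print(plane(ray('wrist',(346.5,142)),86))
```

```text
t 2.2 tcp [ 529.1 -341.8  177. ] yaw 173.32 tilt 0.16 q6 -2.214 F [-5.7 -3.6 -3. ] Tq [-0.076  0.179  0.028] w 85.7
shift cm [-0.56 -1.25 10.  ] turn -0.005
100 [ 531.7 -359.7  100. ] 172.36760702468004 33.839331381693384
86 [ 533.7 -361.    86. ] 172.29089932444305 52.50503257000613
92 [ 531.9 -360.3   92. ] 172.290899324443 51.156365510891646
[ 485.15594871 -291.174066     86.        ]
```

```bash
python3 -m pendant '[[0,-0.55,-1.2,0,0],[0,-0.55,-1.2,0,0],[0,-0.55,-1.2,1,0.01],[0,-0.55,-1.2,3,0.01],[0,-0.55,-1.2,5,0.01],[0,-0.55,-1.2,7,0.01],[0,-0.55,-1.2,8,0.01],[0,-0.55,-1.2,9,0.01],[0,-0.55,-1.2,10,0.01],[0,-0.55,-1.2,10,0.01]]'
python3 - <<'E'
from h import *
import cv2
go([533,-354.5,77],172.8)
f=optics.grab_frame('wrist');cv2.imwrite('pics/w2.png',f[:,:,::-1])
E
```

```text
time: 3.2
eef_pos: [532.7, -354.0, 75.9]
ee_rot: [0.063, 0.998, -0.0, -0.002]
wrist_force: [-0.4, -0.8, -0.4]
width: 85.3
t 3.2 tcp [ 532.7 -354.    75.9] yaw 172.75 tilt 0.2 q6 -2.213 F [-0.4 -0.8 -0.4] Tq [-0.     0.001 -0.039] w 85.3
shift cm [-0.04 -0.05 -0.11] turn -0.001
```

View pics/w2.png

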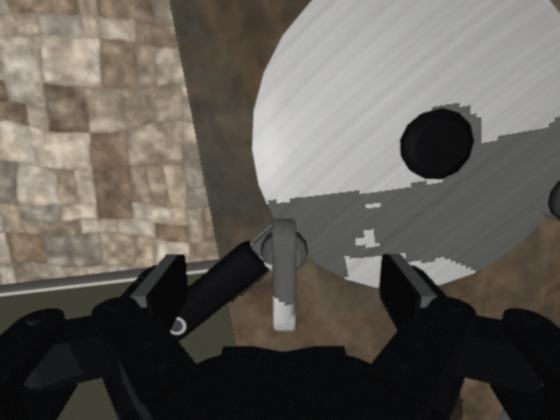

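The tab stands centred between the pads (x≈285, pads at 185 and 383). Closing on it.

```bash
python3 -m pendant '[[1,0,0,-0.1,0],[1,0,0,-0.1,0],[1,0,0,-0.1,0],[1,0,0,-0.1,0],[1,0,0,-0.1,0],[1,0,0,-0.1,0],[1,0,0,-0.1,0],[1,0,0,-0.1,0],[1,0,0,-0.1,0],[1,0,0,-0.1,0]]'
python3 - <<'E'
from h import *
go([533,-354.5,77],172.8)
E
```

```text
time: 4.25
eef_pos: [533.0, -353.9, 78.1]
ee_rot: [0.063, 0.998, -0.001, -0.001]
wrist_force: [0.1, 5.0, 5.6]
width: 8.7
t 4.25 tcp [ 533.  -353.9   78.1] yaw 172.76 tilt 0.14 q6 -2.213 F [0.1 5.  5.6] Tq [0.918 0.01  0.039] w 8.7
shift cm [-0.   -0.06  0.11] turn -0.001
```

```bash
python3 -m pendant '[[1,0,0,0,0.02],[1,0,0,0,0.04],[1,0,0,0,0.06],[1,0,0,0,0.08],[1,0,0,0,0.1],[1,0,0,0,0.12],[1,0,0,0,0.14],[1,0,0,0,0.16],[1,0,0,0,0.18],[1,0,0,0,0.2]]'
python3 -c "
from h import *
go([533,-354.5,77],172.8)"
```

```text
time: 5.25
eef_pos: [533.1, -353.9, 78.1]
ee_rot: [0.163, 0.987, -0.001, -0.001]
wrist_force: [-0.6, 4.6, 5.3]
width: 9.0
t 5.25 tcp [ 533.1 -353.9   78.1] yaw 161.2 tilt 0.14 q6 -2.012 F [-0.6  4.6  5.3] Tq [0.782 0.126 0.097] w 9.0
shift cm [-0.02 -0.06  0.11] turn -0.202
```

```bash
python3 -m pendant '[[1,0,0,0,0.02],[1,0,0,0,0.04],[1,0,0,0,0.06],[1,0,0,0,0.08],[1,0,0,0,0.1],[1,0,0,0,0.12],[1,0,0,0,0.14],[1,0,0,0,0.16],[1,0,0,0,0.18],[1,0,0,0,0.2]]'
python3 -c "
from h import *
go([533,-354.5,77],172.8)"
```

```text
time: 6.25
eef_pos: [533.1, -353.8, 78.1]
ee_rot: [0.262, 0.965, -0.001, -0.001]
wrist_force: [-1.0, 4.4, 5.3]
width: 8.6
t 6.25 tcp [ 533.1 -353.8   78.1] yaw 149.65 tilt 0.14 q6 -1.81 F [-1.   4.4  5.3] Tq [0.807 0.137 0.529] w 8.6
shift cm [-0.03 -0.07  0.11] turn -0.404
```

Bite fell between yaw 161.2 and 149.65. Target tool yaw is about 64.5.

```bash
python3 -m pendant '[[1,0,0,0,0.08],[1,0,0,0,0.16],[1,0,0,0,0.24],[1,0,0,0,0.32],[1,0,0,0,0.4],[1,0,0,0,0.48],[1,0,0,0,0.56],[1,0,0,0,0.64],[1,0,0,0,0.72],[1,0,0,0,0.8]]'
python3 -c "
from h import *
go([533,-354.5,77],64.4)"
```

```text
time: 7.25
eef_pos: [533.2, -353.6, 78.1]
ee_rot: [0.618, 0.786, -0.001, -0.001]
wrist_force: [0.1, 5.6, 4.3]
width: 8.8
t 7.25 tcp [ 533.2 -353.6   78.1] yaw 103.59 tilt 0.12 q6 -1.006 F [0.1 5.6 4.3] Tq [ 1.017 -0.034  0.566] w 8.8
shift cm [-0.09 -0.04  0.11] turn 0.684
```

```bash
python3 -m pendant '[[1,0,0,0,0.08],[1,0,0,0,0.16],[1,0,0,0,0.24],[1,0,0,0,0.32],[1,0,0,0,0.4],[1,0,0,0,0.48],[1,0,0,0,0.56],[1,0,0,0,0.63],[1,0,0,0,0.685],[1,0,0,0,0.685]]'
python3 -c "
from h import *
go([533,-354.5,77],64.4)"
```

```text
time: 8.25
eef_pos: [533.4, -353.5, 78.1]
ee_rot: [0.847, 0.532, -0.001, -0.0]
wrist_force: [-0.5, 5.0, 3.7]
width: 8.6
t 8.25 tcp [ 533.4 -353.5   78.1] yaw 64.28 tilt 0.1 q6 -0.32 F [-0.5  5.   3.7] Tq [ 0.973 -0.133  0.443] w 8.6
shift cm [-0.11  0.01  0.11] turn -0.002
```

```bash
python3 -m pendant '[[0,0,0,0,0],[0,0,0,0,0],[0,0,0,0,0],[0,0,0,0,0],[0,0,0,-1,0],[0,0,0,-3,0],[0,0,0,-5,0],[0,0,0,-6,0],[0,0,0,-6,0],[0,0,0,-6,0]]'
python3 - <<'E'
from h import *
import cv2
go([401,-289.7,140],-145.4)
f=optics.grab_frame('wrist');cv2.imwrite('pics/w3.png',f[:,:,::-1])
E
```

```text
time: 9.25
eef_pos: [533.3, -353.3, 137.6]
ee_rot: [0.847, 0.532, -0.001, -0.001]
wrist_force: [-0.6, 0.1, -0.4]
width: 85.5
t 9.25 tcp [ 533.3 -353.3  137.6] yaw 64.28 tilt 0.13 q6 -0.32 F [-0.6  0.1 -0.4] Tq [ 0.059  0.012 -0.018] w 85.5
shift cm [-1.000e-02 -1.468e+01 -2.100e-01] turn -2.624
```

View pics/w3.png

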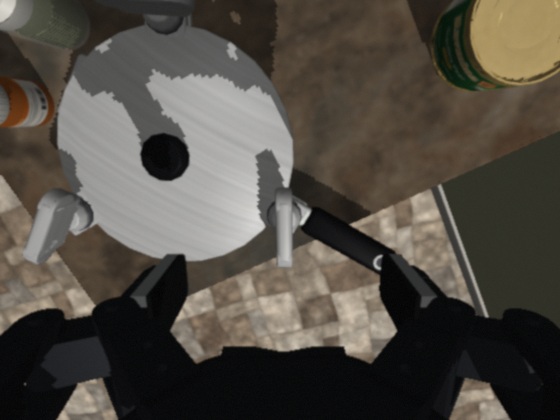

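```bash
python3 -m pendant '[[0,0,-3,0,0.1],[0,0,-6,0,0.2],[0,0,-9,0,0.3],[0,0,-12,0,0.4],[0,0,-14.7,0,0.5],[0,0,-14.7,0,0.518],[0,0,-14.7,0,0.518],[0,0,-14.7,0,0.518],[0,0,-14.7,0,0.518],[0,0,-14.7,0,0.518]]'
python3 - <<'E'
from h import *
import cv2
go([401,-289.7,77],34.6)
f=optics.grab_frame('wrist');cv2.imwrite('pics/w4.png',f[:,:,::-1])
f=f[150:290,215:355,::-1];cv2.imwrite('pics/w4z.png',cv2.resize(f,None,fx=4,fy=4,interpolation=cv2.INTER_CUBIC))
E
```

```text
time: 10.3
eef_pos: [401.1, -289.6, 137.3]
ee_rot: [0.955, 0.298, -0.001, -0.001]
wrist_force: [0.4, 0.4, 0.3]
width: 85.5
t 10.3 tcp [ 401.1 -289.6  137.3] yaw 34.64 tilt 0.18 q6 0.103 F [0.4 0.4 0.3] Tq [ 0.042 -0.006 -0.034] w 85.5
shift cm [-0.01  0.02  6.03] turn 0.001
```

View pics/w4.png

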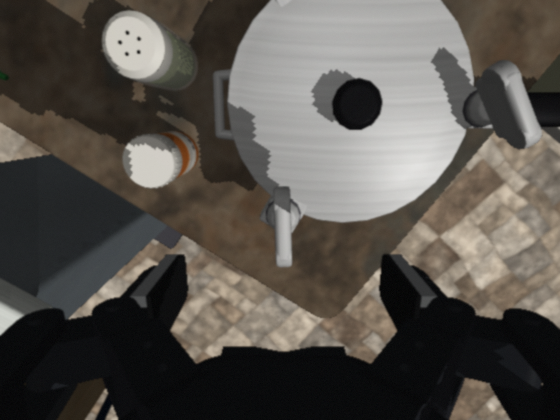

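View pics/w4z.png

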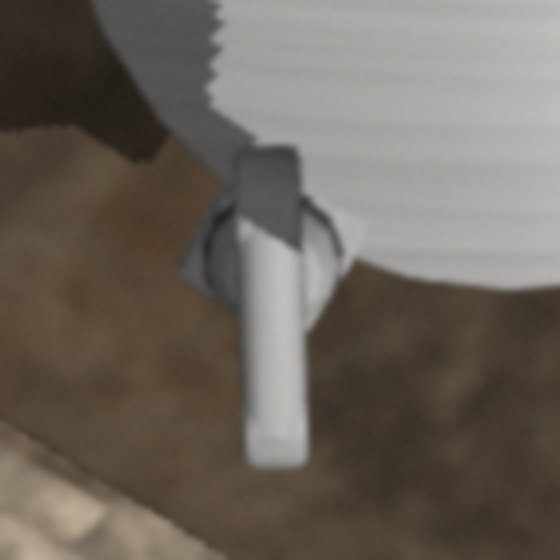

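```bash
python3 -m pendant '[[0,0,0,2,-0.02],[0,0,0,4,-0.02],[0,0,0,5,-0.02],[0,0,0,5.95,-0.02],[0,0,0,5.95,-0.02],[1,0,0,5.95,-0.02],[1,0,0,5.95,-0.02],[1,0,0,5.95,-0.02],[1,0,0,5.95,-0.02],[1,0,0,5.95,-0.02]]'
python3 -c "
from h import *
go([401,-289.7,77],35.6)"
```

```text
time: 11.35
eef_pos: [400.9, -289.5, 78.1]
ee_rot: [0.952, 0.307, -0.001, -0.001]
wrist_force: [-0.1, 0.3, 0.1]
width: 12.3
t 11.35 tcp [ 400.9 -289.5   78.1] yaw 35.78 tilt 0.16 q6 0.083 F [-0.1  0.3  0.1] Tq [-0.006 -0.047 -0.042] w 12.3
shift cm [-0.    0.02  0.11] turn 0.003
```

```bash
python3 -m pendant '[[1,0,0,0,0],[1,0,0,0,0],[1,0,0,0,0],[1,0,0,0,0.02],[1,0,0,0,0.04],[1,0,0,0,0.06],[1,0,0,0,0.08],[1,0,0,0,0.1],[1,0,0,0,0.12],[1,0,0,0,0.14]]'
python3 -c "
from h import *
go([401,-289.7,77],35.6)"
```

```text
time: 12.35
eef_pos: [400.8, -289.3, 78.2]
ee_rot: [0.971, 0.239, -0.001, -0.001]
wrist_force: [-1.6, 2.8, 5.0]
width: 9.0
t 12.35 tcp [ 400.8 -289.3   78.2] yaw 27.66 tilt 0.19 q6 0.225 F [-1.6  2.8  5. ] Tq [0.462 0.372 0.042] w 9.0
shift cm [0.   0.04 0.12] turn -0.139
```

```bash
python3 -m pendant '[[1,0,0,0,0.02],[1,0,0,0,0.04],[1,0,0,0,0.06],[1,0,0,0,0.08],[1,0,0,0,0.1],[1,0,0,0,0.12],[1,0,0,0,0.14],[1,0,0,0,0.16],[1,0,0,0,0.18],[1,0,0,0,0.2]]'
python3 -c "
from h import *
go([533,-354.5,77],172.8)"
```

```text
time: 13.35
eef_pos: [400.7, -289.2, 78.2]
ee_rot: [0.99, 0.14, -0.001, -0.001]
wrist_force: [-1.5, 3.0, 5.1]
width: 8.8
t 13.35 tcp [ 400.7 -289.2   78.2] yaw 16.1 tilt 0.2 q6 0.426 F [-1.5  3.   5.1] Tq [ 0.467  0.376 -0.024] w 8.8
shift cm [10.9   9.94  0.07] turn -2.735
```

```bash
python3 -m pendant '[[1,0,0,0,0.02],[1,0,0,0,0.04],[1,0,0,0,0.06],[1,0,0,0,0.08],[1,0,0,0,0.1],[1,0,0,0,0.12],[1,0,0,0,0.14],[1,0,0,0,0.16],[1,0,0,0,0.18],[1,0,0,0,0.2]]'
python3 -c "
from h import *
go([533,-354.5,77],172.8)"
```

```text
time: 14.35
eef_pos: [400.7, -289.1, 78.2]
ee_rot: [0.999, 0.04, -0.002, -0.001]
wrist_force: [-2.2, 3.3, 5.7]
width: 8.9
t 14.35 tcp [ 400.7 -289.1   78.2] yaw 4.55 tilt 0.21 q6 0.628 F [-2.2  3.3  5.7] Tq [0.535 0.298 0.04 ] w 8.9
shift cm [12.67  7.57  0.07] turn -2.936
```

```bash
python3 -m pendant '[[1,0,0,0,0.02],[1,0,0,0,0.04],[1,0,0,0,0.06],[1,0,0,0,0.08],[1,0,0,0,0.1],[1,0,0,0,0.12],[1,0,0,0,0.14],[1,0,0,0,0.16],[1,0,0,0,0.18],[1,0,0,0,0.2]]'
python3 -c "
from h import *
go([533,-354.5,77],172.8)"
```

```text
time: 15.35
eef_pos: [400.7, -289.0, 78.2]
ee_rot: [0.998, -0.061, -0.002, -0.001]
wrist_force: [-1.9, 3.6, 5.1]
width: 8.7
t 15.35 tcp [ 400.7 -289.    78.2] yaw -6.94 tilt 0.22 q6 0.829 F [-1.9  3.6  5.1] Tq [0.542 0.327 0.531] w 8.7
shift cm [13.92  4.9   0.07] turn -3.137
```

Nut 2's bite lies between yaw 4.55 and −6.94, so the target is about −92.2.

```bash
python3 -m pendant '[[1,0,0,0,0.08],[1,0,0,0,0.16],[1,0,0,0,0.24],[1,0,0,0,0.32],[1,0,0,0,0.4],[1,0,0,0,0.48],[1,0,0,0,0.56],[1,0,0,0,0.64],[1,0,0,0,0.72],[1,0,0,0,0.8]]'
python3 -c "
from h import *
go([401,-289,78],-92.2)"
```

```text
time: 16.35
eef_pos: [400.8, -288.7, 78.2]
ee_rot: [0.895, -0.446, -0.002, -0.0]
wrist_force: [0.0, 4.4, 6.2]
width: 9.1
t 16.35 tcp [ 400.8 -288.7   78.2] yaw -52.94 tilt 0.22 q6 1.632 F [0.  4.4 6.2] Tq [0.74  0.005 0.574] w 9.1
shift cm [0.03 0.01 0.02] turn 0.685
```

```bash
python3 -m pendant '[[1,0,0,0,0.08],[1,0,0,0,0.16],[1,0,0,0,0.24],[1,0,0,0,0.32],[1,0,0,0,0.4],[1,0,0,0,0.48],[1,0,0,0,0.56],[1,0,0,0,0.63],[1,0,0,0,0.685],[1,0,0,0,0.685]]'
python3 -c "
from h import *
go([401,-289,78],-92.2)"
python3 -m pendant '[[0,0,0,0,0],[0,0,0,0,0],[0,0,0,0,0],[0,0,0,0,0],[0,0,0,-1,0],[0,0,0,-3,0],[0,0,0,-5,0],[0,0,0,-6,0],[0,0,0,-6,0],[0,0,0,-6,0]]'
python3 - <<'E'
from h import *
import cv2
go([523.1,-208,138],156.7)
f=optics.grab_frame('wrist');cv2.imwrite('pics/w5.png',f[:,:,::-1])
E
```

```text
time: 17.35
eef_pos: [401.1, -288.6, 78.2]
ee_rot: [-0.693, 0.721, 0.002, -0.0]
wrist_force: [0.1, 3.8, 3.7]
width: 8.6
t 17.35 tcp [ 401.1 -288.6   78.2] yaw -92.21 tilt 0.2 q6 2.318 F [0.1 3.8 3.7] Tq [ 0.709 -0.174  0.401] w 8.6
shift cm [0.04 0.01 0.02] turn -0.0
time: 18.35
eef_pos: [401.1, -288.5, 137.8]
ee_rot: [-0.693, 0.721, 0.002, -0.0]
wrist_force: [0.3, -0.8, -0.2]
width: 85.4
t 18.35 tcp [ 401.1 -288.5  137.8] yaw -92.21 tilt 0.23 q6 2.318 F [ 0.3 -0.8 -0.2] Tq [ 0.006 -0.009  0.018] w 85.4
shift cm [ -8.51 -11.88  -0.04] turn 1.939
```

View pics/w5.png

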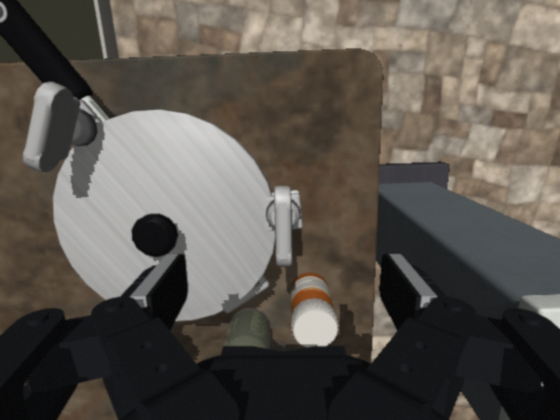

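Nut 2's tab lines up with the tool, so it did not slip. Now to nut 3, unwinding the wrist on the way.

```bash
python3 -m pendant '[[0,-0.8,-1.2,-1,-0.14],[0,-1.7,-2.4,-2,-0.28],[0,-2.5,-3.6,-2,-0.42],[0,-3.4,-4.8,-2,-0.56],[0,-4.2,-5.9,-2,-0.7],[0,-5.1,-7.1,-2,-0.84],[0,-6,-8.3,-2,-0.98],[0,-6.8,-9.5,-2,-1.12],[0,-7.7,-10.7,-2,-1.26],[0,-8.5,-11.9,-2,-1.4]]'
python3 -m pendant '[[0,0,0,0,-0.14],[0,0,0,0,-0.28],[0,0,0,0,-0.42],[0,0,0,0,-0.56],[0,0,0,0,-0.7],[0,0,0,0,-0.84],[0,0,0,0,-0.98],[0,0,0,0,-1.12],[0,0,0,0,-1.26],[0,0,0,0,-1.4]]'
python3 -c "
from h import *
go([523.1,-208,138],156.7)"
```

```text
time: 19.4
eef_pos: [523.5, -207.5, 156.2]
ee_rot: [0.995, -0.102, -0.003, -0.002]
wrist_force: [0.9, 0.2, -0.5]
width: 85.3
time: 20.4
eef_pos: [523.1, -207.3, 155.0]
ee_rot: [0.825, 0.566, -0.002, -0.004]
wrist_force: [0.7, 0.6, 0.2]
width: 85.1
t 20.4 tcp [ 523.1 -207.3  155. ] yaw 68.88 tilt 0.52 q6 -0.219 F [0.7 0.6 0.2] Tq [-0.023  0.019 -0.029] w 85.1
shift cm [-0.07  0.04  1.7 ] turn -1.533
```

```bash
python3 -m pendant '[[0,0,0,0,-0.145],[0,0,0,0,-0.29],[0,0,0,0,-0.435],[0,0,0,0,-0.58],[0,0,0,0.3,-0.725],[0,0,0,0.6,-0.87],[0,0,0,0.9,-1.015],[0,0,0,1.2,-1.16],[0,0,0,1.5,-1.305],[0,0,0,1.7,-1.45]]'
python3 -m pendant '[[0,0,0,0,-0.08],[0,0,0,0,-0.08],[0,0,0,0,-0.08],[0,0,0,0,-0.08],[0,0,0,0,-0.08],[0,0,0,0,-0.08],[0,0,0,0,-0.08],[0,0,0,0,-0.08],[0,0,0,0,-0.08],[0,0,0,0,-0.08]]'
python3 - <<'E'
from h import *
import cv2
go([523.1,-208,77.5],156.7)
f=optics.grab_frame('wrist');cv2.imwrite('pics/w6.png',f[:,:,::-1])
f=f[150:290,215:355,::-1];cv2.imwrite('pics/w6z.png',cv2.resize(f,None,fx=4,fy=4,interpolation=cv2.INTER_CUBIC))
E
```

```text
time: 21.4
eef_pos: [522.6, -207.0, 136.6]
ee_rot: [0.239, 0.971, 0.002, -0.005]
wrist_force: [0.7, 0.6, -0.2]
width: 85.6
time: 22.4
eef_pos: [522.6, -206.9, 136.6]
ee_rot: [0.2, 0.98, 0.002, -0.005]
wrist_force: [-0.1, 0.4, 0.6]
width: 85.4
t 22.4 tcp [ 522.6 -206.9  136.6] yaw 156.88 tilt 0.65 q6 -1.755 F [-0.1  0.4  0.6] Tq [-0.023 -0.024 -0.038] w 85.4
shift cm [-0.15 -0.09  5.91] turn 0.003
```

View pics/w6.png

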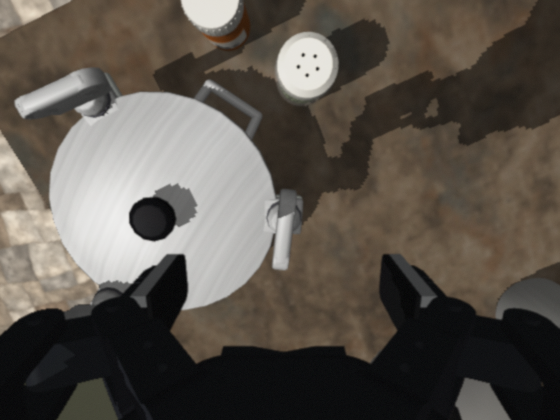

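View pics/w6z.png

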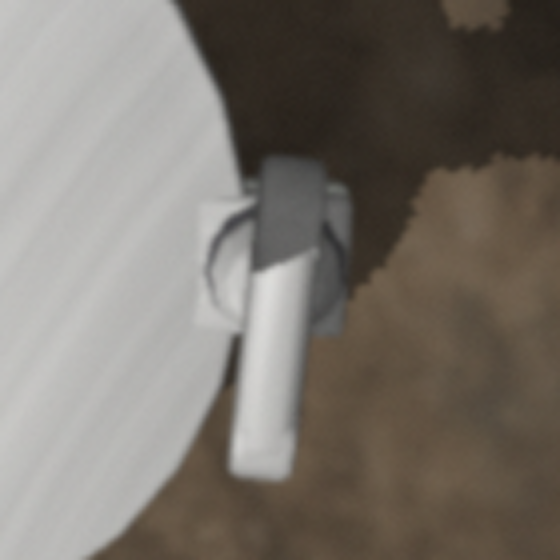

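Nut 3's tab is centred but leans about 5° clockwise of the tool, from zoom (292,170) to (264,465). I'll correct by +0.09 rad and descend.

```bash
python3 -m pendant '[[0,-0.1,-0.05,1,0.09],[0,-0.1,-0.05,3,0.09],[0,-0.1,-0.05,5,0.09],[0,-0.1,-0.05,5.85,0.09],[0,-0.1,-0.05,5.85,0.09],[1,-0.1,-0.05,5.85,0.09],[1,-0.1,-0.05,5.85,0.09],[1,-0.1,-0.05,5.85,0.09],[1,-0.1,-0.05,5.85,0.09],[1,-0.1,-0.05,5.85,0.09]]'
python3 -m pendant '[[1,0,0,0,0],[1,0,0,0,0],[1,0,0,0,0],[1,0,0,0,0.02],[1,0,0,0,0.04],[1,0,0,0,0.06],[1,0,0,0,0.08],[1,0,0,0,0.1],[1,0,0,0,0.12],[1,0,0,0,0.14]]'
python3 -c "
from h import *
go([523.1,-208,78],156.7)"
```

```text
time: 23.45
eef_pos: [522.9, -207.4, 78.4]
ee_rot: [0.244, 0.97, 0.002, -0.005]
wrist_force: [0.1, -0.5, -0.1]
width: 12.3
time: 24.45
eef_pos: [523.1, -206.9, 78.6]
ee_rot: [0.312, 0.95, 0.002, -0.005]
wrist_force: [2.0, 5.9, 3.7]
width: 8.2
t 24.45 tcp [ 523.1 -206.9   78.6] yaw 143.67 tilt 0.63 q6 -1.525 F [2.  5.9 3.7] Tq [ 0.803 -0.248 -0.006] w 8.2
shift cm [-0.07 -0.08  0.06] turn -0.227
```

```bash
python3 -m pendant '[[1,0,0,0,0.02],[1,0,0,0,0.04],[1,0,0,0,0.06],[1,0,0,0,0.08],[1,0,0,0,0.1],[1,0,0,0,0.12],[1,0,0,0,0.14],[1,0,0,0,0.16],[1,0,0,0,0.18],[1,0,0,0,0.2]]'
python3 -c "
from h import *
go([523.1,-208,78],156.7)"
```

```text
time: 25.45
eef_pos: [523.1, -206.9, 78.6]
ee_rot: [0.406, 0.914, 0.001, -0.005]
wrist_force: [1.2, 4.6, 1.9]
width: 8.9
t 25.45 tcp [ 523.1 -206.9   78.6] yaw 132.15 tilt 0.63 q6 -1.324 F [1.2 4.6 1.9] Tq [ 0.747 -0.217  0.462] w 8.9
shift cm [-0.09 -0.07  0.06] turn -0.428
```

```bash
python3 -m pendant '[[1,0,0,0,0.08],[1,0,0,0,0.16],[1,0,0,0,0.24],[1,0,0,0,0.32],[1,0,0,0,0.4],[1,0,0,0,0.48],[1,0,0,0,0.56],[1,0,0,0,0.64],[1,0,0,0,0.72],[1,0,0,0,0.8]]'
python3 -c "
from h import *
go([523.1,-207,78],46.4)"
```

```text
time: 26.45
eef_pos: [523.3, -206.7, 78.6]
ee_rot: [0.731, 0.683, -0.001, -0.005]
wrist_force: [3.1, 4.4, 2.8]
width: 8.8
t 26.45 tcp [ 523.3 -206.7   78.6] yaw 86.11 tilt 0.62 q6 -0.52 F [3.1 4.4 2.8] Tq [ 0.884 -0.472  0.533] w 8.8
shift cm [-0.03 -0.01  0.06] turn 0.693
```

```bash
python3 -m pendant '[[1,0,0,0,0.08],[1,0,0,0,0.16],[1,0,0,0,0.24],[1,0,0,0,0.32],[1,0,0,0,0.4],[1,0,0,0,0.48],[1,0,0,0,0.56],[1,0,0,0,0.63],[1,0,0,0,0.69],[1,0,0,0,0.69]]'
python3 -c "
from h import *
go([523.1,-207,78],46.4)"
python3 -m pendant '[[0,0,0,0,0],[0,0,0,0,0],[0,0,0,0,0],[0,0,0,0,0],[0,0,0,-1,0],[0,0,0,-3,0],[0,0,0,-5,0],[0,0,0,-7,0],[0,0,0,-7,0],[0,0,0,-7,0]]'
python3 - <<'E'
from h import *
import cv2
go([523.1,-207,150],46.4)
for n in('wrist','side'):
    f=optics.grab_frame(n);cv2.imwrite(f'pics/{n}9.png',f[:,:,::-1])
E
```

```text
time: 27.45
eef_pos: [523.5, -206.7, 78.6]
ee_rot: [0.919, 0.395, -0.002, -0.005]
wrist_force: [1.9, 3.4, 1.9]
width: 8.6
t 27.45 tcp [ 523.5 -206.7   78.6] yaw 46.52 tilt 0.59 q6 0.171 F [1.9 3.4 1.9] Tq [ 0.82  -0.596  0.459] w 8.6
shift cm [-0.05 -0.01  0.06] turn 0.002
time: 28.45
eef_pos: [523.9, -207.2, 148.7]
ee_rot: [0.919, 0.395, -0.002, -0.004]
wrist_force: [-0.1, 0.6, -0.3]
width: 85.4
t 28.45 tcp [ 523.9 -207.2  148.7] yaw 46.52 tilt 0.56 q6 0.171 F [-0.1  0.6 -0.3] Tq [0.025 0.03  0.035] w 85.4
shift cm [-0.04 -0.07 -0.13] turn 0.002
```

View pics/wrist9.png

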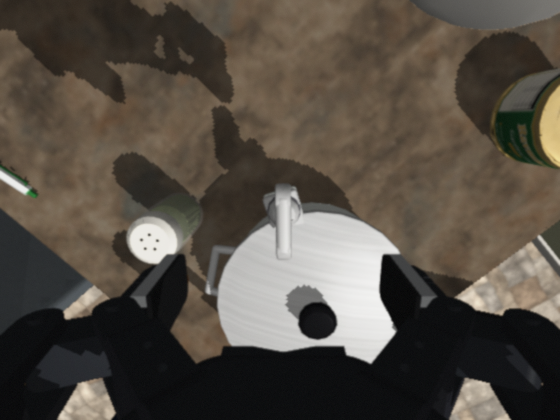

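View pics/side9.png

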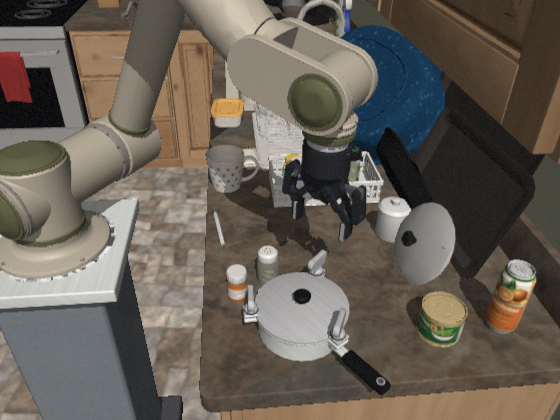

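Nut 3's tab, (283,190)–(285,257) in the wrist view, lines up with the tool. The shaker, bottle and mug are still at their original pixels, and the gripper is clear of everything. Handing in.

```bash
python3 -c "
from bench import ticket
print(ticket.close_job())"
```

```text
the job is handed in; nothing more can be done
None
```

I tightened all three nuts in order: 1 over the handle, then 2, then 3, finishing each before the next. Each was turned in 0.2 rad (11.5°) steps (0.14 rad for the first step on nuts 2 and 3) until the wrist torque jumped from about 0.03 to about 0.5 N m. From there I turned each about 91° past the middle of the step where it bit. I handed the job in at 28.6 s of the 72 s allowed; no verdict was reported.

| Nut | Bite found between tool yaws | Final tool yaw |
|---|---|---|
| 1 | 161.2° and 149.7° | 64.3° |
| 2 | 4.6° and −6.9° | −92.2° |
| 3 | 143.7° and 132.2° | 46.5° |

- **Accuracy:** each bite is only known to about ±6°, so each nut should be about 85–97° past its bite. The allowed range is 77.5–102.5°. The seat values themselves cannot be read, so this is not confirmed directly.
- **Nut 3:** its bite torque read slightly low, 0.46 against 0.53 N m on the others. That may mean it bit late in the step.
- **Slip:** after each release, the wrist picture showed the tab still in line with the tool.
- **Force:** wrist forces stayed below about 8 N at every reading. These were taken only at the end of each call.
- **Surroundings:** in the last side view the shaker, bottle and mug were standing where they started. The gripper was open and clear, 7 cm above nut 3.

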